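Four clicks on the charger dial

ROBOT

A 6-joint arm with a two-finger parallel gripper is mounted at the origin on the work surface. World frame = base frame: x ahead of the robot, y to its left, z up, the work surface at z = 0. Lengths are in mm, angles in rad, forces in N, time in s.
With the tool pointing down it reaches from about 275 to 1000 mm from the base axis. Payload 8.4 kg.
Tool frame: the origin (TCP) lies at the very end of the fingers, on their centre line; the grasp point (between the pads) lies 19 mm behind it; x points along the fingers, y is the direction in which the jaws open and shut, and the axes are right-handed (so a half turn about x gives the same grasp; the last joint's range is limited). The gripper opens to 85 mm and grips with 20 to 120 N. Pads are 22 mm wide; open, the fingers measure 114 mm over their backs; the gripper's body (76 mm by 85 mm) begins 54 mm behind the grasp point. The pads swing forward as they close: fully open they stand 13 mm farther back than shut.
Start: joints at [1.269, 0.353, 1.633, -0, 1.155, -0.002], TCP at [184.579, 597.125, 231.281] pointing down, gripper open.
Joint ranges: [-2.63, 2.63], [-0.92, 2.1], [0.06, 2.66], [-1.3, 4.44], [0, 2.69], [-3.02, 3.02]. Speed limits (rad/s): [2.22, 2.22, 2.79, 3.14, 3.14, 3.14].

INTERFACE

Orientations are given as [roll, pitch, yaw] about the fixed x, y, z axes, in that order (R = Rz(yaw) Ry(pitch) Rx(roll)).
In Python, from rig import r, grab_frame, camera_params, sign_off gives the robot as it stands.
- The arm moves only by the tool drive_tool, never from a script. Its argument "rows" is one flat list of numbers, 7 for each row, row after row: the shift along the tool's x, y, z in mm, then the turn, a rotation vector about the tool's x, y, z in degrees, then the opening in per cent of the stroke, from 0 (shut) to 100 (fully open). In form: [x, y, z, rx, ry, rz, fingers, x, y, z, rx, ry, rz, fingers, ...]. A call has 1 to 10 rows; each row is the pose to reach, as a shift and turn from the pose measured when the call began, along the tool's axes at that moment; what a row does not reach only later rows make up. A row lasts 1/8 s, in which the tool goes at most 62.5 mm and 10.7 degrees, less where a joint would pass 70% of its speed; a pose out of reach is approached as far as the arm can. A call with a gripper value outside its range is refused whole. The fingers move at their own pace and stop on an object; "newtons" is the grip in N (left out, the last holds). Time passes only in rows, so rows that repeat a pose let the fingers close. It gives the time, the measured TCP pose, the force and the opening at its end, in the units of the state.
- r.sense(): the state, without advancing time (a new reading comes with each control period).
- grab_frame(name): name is "scene" or "top" or "wrist"; returns the picture (384x512x3 uint8, red, green, blue); there is no depth.
- camera_params(name): a dict with "vertical_fov" (degrees; the focal length in pixels is half the picture's height over the tangent of half this angle, whatever the lens; pixels are square), "cx", "cy" (the principal point, pixels), "pose" (4x4, takes a point from camera to world coordinates); the wrist camera has in their place "tool_from_camera" (4x4, takes a point from camera to tool coordinates, whose origin is the TCP and whose axes are the tool frame's). Camera axes: x right, y down, z forward; pixel columns grow to the right and rows downward; lengths in mm; the calibration is good to about 2 mm. A picture is of the moment at which its call begins: read the wrist's pose just before it. camera_params takes no time and is no camera call.
- sign_off(): hands the job in, once; it reports no verdict.
The state is a dict: "clock": time; "qpos": joint angles; "qvel": joint speeds; "joint_efforts": joint torques, N m; "eef_pos": TCP position; "tcp_rot": TCP orientation; "contact_force": force on the tool from outside, world axes, zero at the start; "wrist_torque": the same for the moment, N m; "opening": opening from 0.0 (shut) to 1.0 (fully open).
Only numpy, scipy, OpenCV 4.12 (cv2) and the standard library are available. Lean on these libraries where they do the work, as an engineer would, in place of code of your own. Each camera call takes 0.05 s, during which the arm holds its last target.

TASK

Set the bench charger and start it: with a fingertip, push its dial round clockwise (seen from above; the orange peg on it is there to push against), gently and without gripping it, until it has clicked exactly four stops on from where it stands. Only then press the green start button fully and let it spring back up, leaving the dial on that stop. Lift nothing, and leave the two battery packs, the blue can and the screwdriver where they are.

Things in the scene. Friction and masses are not known exactly. Their poses are not given: they have to be found in the camera images.
- charger: Grey bench charger fixed to the bench, 220 (x) by 280 (y) by 75 mm high, flat top; origin at the centre of its underside, z up. In its frame: dial axis at x -20, y +60 mm; button at x -55, y -85 mm; a dock with a battery pack at x +55, y -75 mm. A black ring with nine white tick marks, 20 degrees apart, surrounds the dial.
- dial_axis (a point): Point on the dial's upright axis at the height of its flat upper face (90 mm above the bench). The dial is a white disc 88 mm across whose face is 15 mm above the charger's top (its grey centre cap, 36 mm across, stands 3 mm higher).
- dial_peg (a point): Centre of the top of the orange upright peg that stands on the dial: 12 mm diameter, 24 mm tall above the dial's face (top 114 mm above the bench), 33 mm from the dial axis. It goes round with the dial.
- dial (a joint): Dial angle, rad, growing clockwise seen from above. Nine stops 0.349 (20 degrees) apart, 0 to 2.79; it starts on one of the first four. At 0 the peg lies 170 degrees counter-clockwise of the charger's +x; it turns by way of the charger's +y side. A stop holds with about 0.14 N m (4 to 5 N at the peg); past half-way to the next the dial snaps on by itself and rests there.
- start_top (a point): Centre of the top of the green start button, 30 mm diameter, in a black housing on the charger's top; pressed straight down.
- start (a joint): Travel of the start button, m: 0 up, 0.006 fully down; a spring, 5 N at full travel, brings it back.
- pack: Black and grey battery pack, 76 by 62 by 50 mm, standing loose in the charger's dock behind the start button; origin at the centre of its underside. Leave alone.
- spare: Spare battery pack, the same, standing on the bench. Leave alone.
- can: Blue can, 52 mm diameter, 160 mm tall, standing on the bench; origin at the centre of its underside. Leave alone.
- screwdriver: Screwdriver, 200 mm long, wooden handle, lying on the bench along its x axis; origin at its middle, underneath. Leave alone.

How it is judged (in metres and radians):
On the way, in this order (a step that is already met when the one before it is completed fails the run):
1. the dial rests four clicks clockwise of its start (distance of dial_peg from where it was at the start of the episode between 0.0395 and 0.0455 m and value of joint start below 0.001 m), for 0.2 s.
2. then the start button is pressed in (value of joint start above 0.004 m), for 0.02 s.
At the end, for the whole second after the job is handed in: The dial rests on the fourth stop clockwise of its first (80 degrees on, give or take 7: peg 39.5 to 45.5 mm from its start), the start button was pressed 4 mm or more and is up again (under 1 mm), and packs, can and screwdriver are within 15 mm of their starts (all of step 1 and distance of each of pack, spare, can, screwdriver from where it was at the start of the episode below 0.015 m and velocity of joint dial between -0.1 and 0.1 rad/s); the robot touches nothing.
It fails at once if the start button is pressed while the dial is not four clicks on (value of joint start above 0.003 m and not (distance of dial_peg from where it was at the start of the episode between 0.0395 and 0.0455 m)).
It fails at once if the dial is squeezed or forced (over 30 N) (contact force between the fingers and dial above 30 N).
It fails at once if a pack, the can or the screwdriver is lifted, carried or pushed more than 20 mm (distance of any of pack, spare, can, screwdriver from where it was at the start of the episode above 0.02 m).
It also fails if it takes over 45 s, if anything falls off the work surface, if the arm or the gripper's body presses on something with over 40 N, if the wrist force passes 120 N, or if a joint passes its speed limit or range.

## Working session

There is one attempt and no reset: what is moved stays moved. The work goes in short steps, Python scripts to look and compute and a tool call to move; the robot and the scene stay as the last step left them, time stands still between calls to the robot, and variables do not carry over. Pictures are saved under pics/ and viewed, and the job is handed in when it is done.

Besides the shell and the picture viewer there is one more tool, called after "Call:" as name(argument=value, ...) on one line, values as JSON. drive_tool: Moves the arm, as the interface text tells. Its arguments: {"type":"object","properties":{"rows":{"type":"array","items":{"type":"number"}},"newtons":{"type":"number"}},"required":["rows"]}

```bash
mkdir -p pics; ls
python3 - <<'E'
from rig import r, grab_frame, camera_params
import cv2,numpy as np
np.set_printoptions(precision=4,suppress=True)
print(r.sense())
for n in ["scene","top","wrist"]:
    im=grab_frame(n); cv2.imwrite(f"pics/{n}0.png",im[:,:,::-1]); p=camera_params(n); print(n,p)
print(r.sense()["clock"])
E
```

```text
pics
{'clock': 0.0, 'qpos': array([ 1.2686,  0.3537,  1.6341, -0.    ,  1.1552, -0.0024]), 'qvel': array([-0.0018,  0.0002, -0.0011, -0.0015,  0.0002, -0.0008]), 'joint_efforts': array([ -0.002 , -60.5238, -34.2067,  -0.0002,   0.0093,   0.    ]), 'eef_pos': array([184.4378, 596.6546, 230.543 ]), 'tcp_rot': array([-1.5671,  1.5693, -1.8669]), 'contact_force': array([0.3225, 0.1702, 0.0694]), 'wrist_torque': array([-0.0135,  0.0051, -0.0048]), 'opening': 0.9989008707489437}
scene {'vertical_fov': 50.44610848476956, 'cx': 250.4814887420947, 'cy': 189.50910613726495, 'pose': array([[  -0.27  ,    0.7763,   -0.5696, 1034.2249],
       [   0.9627,    0.2282,   -0.1453,  125.9118],
       [   0.0172,   -0.5876,   -0.809 ,  849.8819],
       [   0.    ,    0.    ,    0.    ,    1.    ]])}
top {'vertical_fov': 56.39254677485744, 'cx': 257.30142243050966, 'cy': 188.01577188786442, 'pose': array([[   0.0056,   -0.9874,    0.1579,  378.9244],
       [  -1.    ,   -0.0049,    0.0053,   -4.9214],
       [  -0.0044,   -0.1579,   -0.9874, 1007.7952],
       [   0.    ,    0.    ,    0.    ,    1.    ]])}
wrist {'vertical_fov': 58.15067316930722, 'cx': 256.39259231804766, 'cy': 191.27645975627453, 'tool_from_camera': array([[   0.0003,   -0.2701,    0.9628, -143.5253],
       [   1.    ,   -0.0008,   -0.0006,    0.8398],
       [   0.0009,    0.9628,    0.2701,  -69.0199],
       [   0.    ,    0.    ,    0.    ,    1.    ]])}
0.15
```

View pics/top0.png

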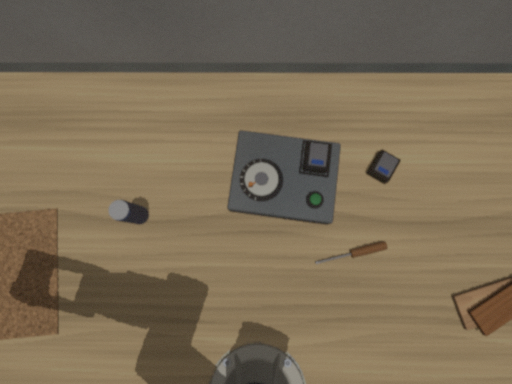

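View pics/scene0.png

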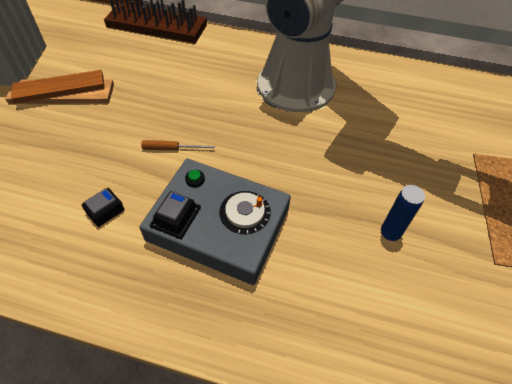

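View pics/wrist0.png

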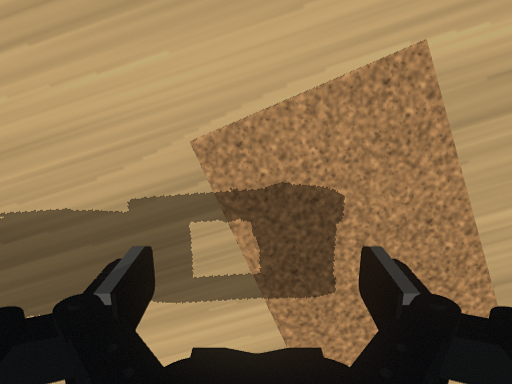

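The top view shows the charger near (285,177) with its dial at (262,179) and the orange peg at about (251,184). The button is at (315,200), the can at left, and the spare pack and screwdriver at right. The scene view shows the same things, and the wrist view shows only the cork mat.

```bash
cat > h.py <<'E'
import numpy as np,cv2
from rig import r, grab_frame, camera_params
from scipy.spatial.transform import Rotation as Ro
np.set_printoptions(precision=2,suppress=True)
def cam(n,s=None):
    p=camera_params(n); f=192/np.tan(np.radians(p['vertical_fov']/2))
    if n=='wrist':
        T=np.eye(4);T[:3,:3]=Ro.from_euler('xyz',s['tcp_rot']).as_matrix();T[:3,3]=s['eef_pos']
        P=T@p['tool_from_camera']
    else: P=p['pose']
    return f,p['cx'],p['cy'],P
def ray(c,uv):
    f,cx,cy,P=c
    d=P[:3,:3]@np.array([(uv[0]-cx)/f,(uv[1]-cy)/f,1]); return P[:3,3],d
def onz(c,uv,z):
    o,d=ray(c,uv); return o+d*(z-o[2])/d[2]
def proj(c,X):
    f,cx,cy,P=c
    q=P[:3,:3].T@(np.asarray(X,float)-P[:3,3]); return np.array([cx+f*q[0]/q[2],cy+f*q[1]/q[2]])
def blobs(m,minA=8):
    n,l,s,c=cv2.connectedComponentsWithStats(m.astype(np.uint8))
    return [(s[i,4],c[i],s[i,:4]) for i in range(1,n) if s[i,4]>=minA]
def masks(im):
    h=cv2.cvtColor(im,cv2.COLOR_RGB2HSV);H,S,V=[h[...,i].astype(int) for i in range(3)]
    return dict(green=(H>45)&(H<80)&(S>120)&(V>40), orange=(H>5)&(H<18)&(S>180)&(V>130), white=(S<50)&(V>165))
def shot(n,name):
    s=r.sense(); im=grab_frame(n); cv2.imwrite(f'pics/{name}.png',im[:,:,::-1]); return im,cam(n,s)
E
python3 - <<'E'
from h import *
for n in ['top','scene']:
    im=cv2.imread(f'pics/{n}0.png')[:,:,::-1]; c=cam(n); M=masks(im)
    for k,z in (('green',85),('orange',110),('white',90)):
        for A,ct,bb in blobs(M[k]):
            X=onz(c,ct,z)
            if abs(X[1])<200 and X[0]>350: print(n,k,A,ct,bb,X)
    u,v=(285,177) if n=='top' else (215,220)
    cv2.imwrite(f'pics/{n}0z.png',cv2.resize(im[v-65:v+65,u-85:u+85,::-1],None,fx=4.5,fy=4.5,interpolation=cv2.INTER_CUBIC))
E
```

```text
top green 15 [314.27 196.87] [311 195   8   5] [ 503.9  -148.08   85.  ]
scene green 113 [193.88 174.71] [188 170  13  11] [ 491.74 -152.25   85.  ]
scene orange 19 [259.11 198.58] [257 197   5   4] [531.71  17.98 110.  ]
scene white 715 [243.34 209.26] [226 193  38  32] [555.95 -11.17  90.  ]
```

View pics/top0z.png

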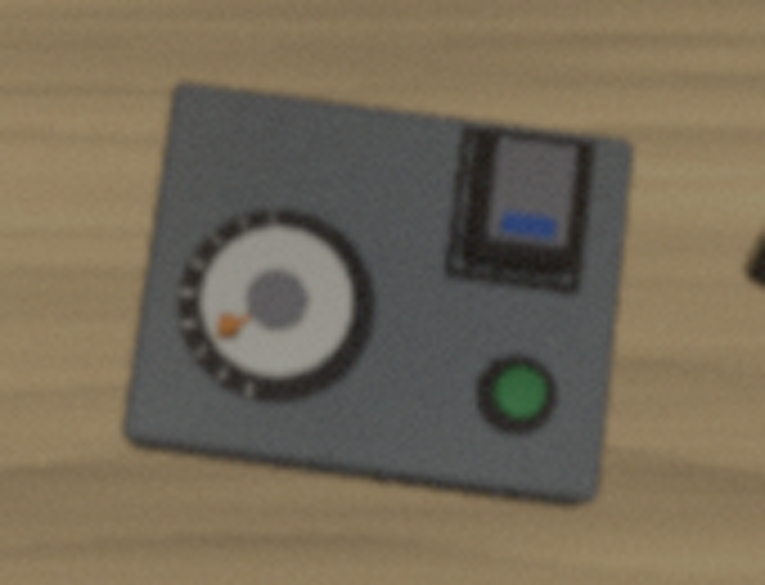

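View pics/scene0z.png

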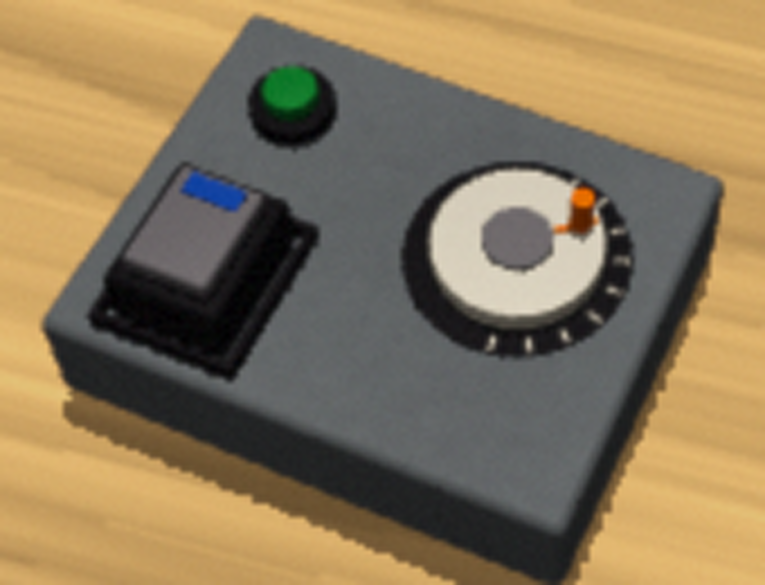

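Run:
```python
from h import *
s=r.sense()
R=Ro.from_euler('xyz',s['tcp_rot']).as_matrix(); print(R, s['eef_pos'])
a=-1.269
Z=Ro.from_euler('z',a).as_matrix()
# poses around base axis, world targets -> tool rows
tgt=np.array([480,-10,260.])
for i,fr in enumerate(np.linspace(0,1,9)[1:]):
    ang=np.degrees(1.269)*(1-fr); rad=(624.5*(1-fr)+480*fr); z=231+fr*40
    p=np.array([rad*np.cos(np.radians(ang)),rad*np.sin(np.radians(ang)),z])
    rv=Ro.from_matrix(R.T@Ro.from_euler('z',a*fr).as_matrix()@R).as_rotvec(degrees=True)
    print(np.round(R.T@(p-s['eef_pos'])), np.round(rv,1))
```

```text
[[-0.    0.3   0.96]
 [-0.    0.96 -0.3 ]
 [-1.   -0.   -0.  ]] [184.46 596.77 230.74]
[ -5. -26.  97.] [9.1 0.  0. ]
[-10. -66. 185.] [18.2  0.   0. ]
[ -15. -118.  262.] [27.3  0.   0. ]
[ -20. -181.  328.] [36.4  0.   0. ]
[ -25. -251.  381.] [45.4  0.   0. ]
[ -30. -326.  421.] [54.5  0.1  0. ]
[ -35. -404.  447.] [63.6  0.1  0. ]
[ -40. -483.  459.] [72.7  0.1  0. ]
```

Run:
```python
from h import *
s=r.sense()
R=Ro.from_euler('xyz',s['tcp_rot']).as_matrix()
print(R.T@(np.array([490,-40,240])-s['eef_pos']))
```

```text
[  -8.71 -518.14  479.97]
```

Call:
drive_tool(rows=[0, -30, 28, -2, 0, 0, 100, -5, -80, 75, -5, 0, 0, 80, -10, -135, 125, -8, 0, 0, 60, -10, -190, 175, -11, 0, 0, 40, -10, -245, 225, -14, 0, 0, 20, -10, -300, 277, -17, 0, 0, 0, -10, -355, 328, -17, 0, 0, 0, -10, -410, 380, -17, 0, 0, 0, -10, -465, 430, -17, 0, 0, 0, -10, -518, 480, -17, 0, 0, 0])

```text
clock: 1.4
eef_pos: [445.8, 50.8, 241.4]
tcp_rot: [-1.211, 1.57, -1.214]
contact_force: [0.4, -0.0, 1.1]
opening: -0.001
```

Call:
drive_tool(rows=[0, 0, 0, 0, 0, 0, 0, 0, 0, 0, 0, 0, 0, 0])

```text
clock: 1.65
eef_pos: [445.4, 50.7, 241.1]
tcp_rot: [-2.447, 1.57, -2.451]
contact_force: [-0.4, 1.2, -1.2]
opening: 0.002
```

Run:
```python
from h import *
im,c=shot('wrist','w1')
s=r.sense(); print(s['clock'],s['eef_pos'],s['opening'],s['qpos'],s['contact_force'])
R=Ro.from_euler('xyz',s['tcp_rot']).as_matrix(); print(R)
M=masks(im)
for k,z in (('green',85),('orange',114),('white',90)):
    for A,ct,bb in blobs(M[k]): print(k,A,ct,bb,onz(c,ct,z))
```

```text
1.7 [445.23  51.44 241.16] -0.0017450571432284438 [ 0.11  0.06  1.98 -0.    1.1  -1.46] [ 0.12  0.26 -0.81]
[[-0.  0.  1.]
 [-0.  1. -0.]
 [-1. -0. -0.]]
green 966 [ 38.02 234.11] [ 19 218  39  33] [ 500.98 -152.75   85.  ]
white 1310 [174.39 263.16] [150 244  51  44] [529.01 -26.15  90.  ]
```

View pics/w1.png

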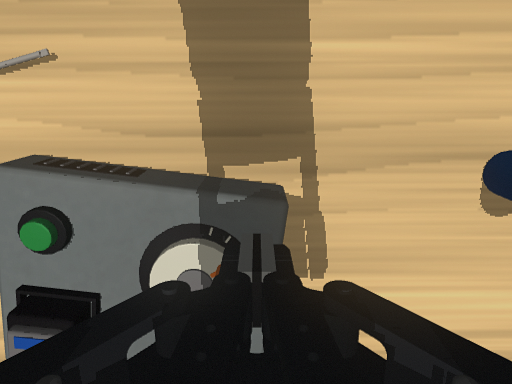

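Call:
drive_tool(rows=[0, -30, 55, 0, 0, 0, 0, 0, -60, 110, 0, 0, 0, 0, 0, -95, 165, 0, 0, 0, 0, 0, -95, 175, 0, 0, 0, 0, 0, -95, 175, 0, 0, 0, 0])

```text
clock: 2.33
eef_pos: [619.6, -42.3, 240.5]
tcp_rot: [3.127, 1.569, 3.126]
contact_force: [-0.4, -0.1, 0.9]
opening: 0.004
```

Run:
```python
from h import *
im,c=shot('wrist','w2')
s=r.sense(); print(s['clock'],s['eef_pos'],s['opening'],s['qpos'],s['contact_force'])
M=masks(im)
for k,z in (('green',85),('orange',114),('white',90)):
    for A,ct,bb in blobs(M[k]): print(k,A,ct,bb,onz(c,ct,z))
w=cv2.imread('pics/w1.png')
cv2.imwrite('pics/w1z.png',cv2.resize(w[215:384,150:360],None,fx=3.5,fy=3.5,interpolation=cv2.INTER_CUBIC))
```

```text
2.375 [618.86 -42.22 240.64] 0.0005448449887166335 [-0.07  0.34  1.63 -0.    1.17 -1.64] [ 0.01  0.61 -0.15]
green 1321 [118.23  23.4 ] [98  3 42 42] [ 496.17 -150.59   85.  ]
orange 192 [338.23  71.29] [331  64  16  16] [534.31  19.32 114.  ]
orange 39 [321.44  79.87] [317  76  10   9] [540.33   7.18 114.  ]
white 18 [295.5 157. ] [295 153   2   9] [602.53  -7.79  90.  ]
white 8 [316.88 155.12] [316 154   3   3] [600.95  10.53  90.  ]
```

View pics/w2.png

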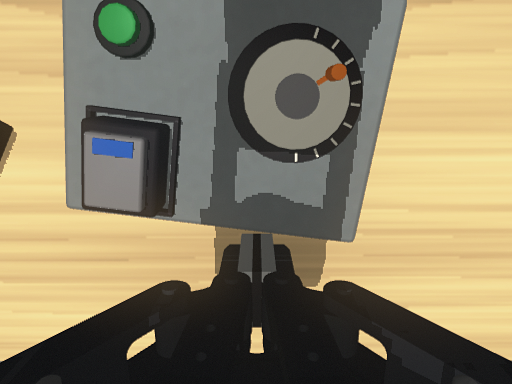

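View pics/w1z.png

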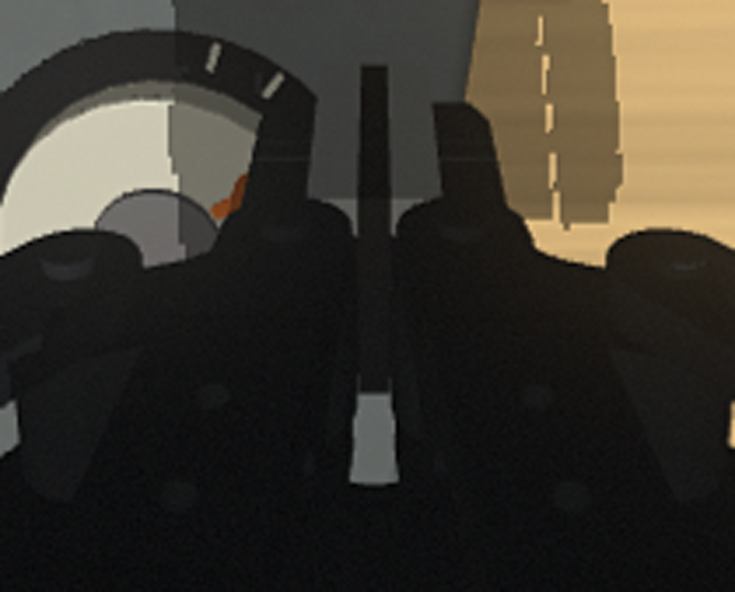

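In w2 the dial centre is at about (297,96) and the peg top at (338,71). Eight white ticks are visible, and the hidden one, the third, is behind the peg, so the dial seems to stand on stop 2 (130°). Next I'll fit this properly.

Run:
```python
from h import *
im=cv2.imread('pics/w2.png')[:,:,::-1]
s=r.sense(); c=cam('wrist',s)
h=cv2.cvtColor(im,cv2.COLOR_RGB2HSV);g=im.max(2).astype(int)
# ring/disc: disc mask = brighter connected region around centre, incl. cap & peg ; black ring dark
dark=(g<55); 
lab=blobs(dark,500); print([(a,b,d) for a,b,d in lab])
n,l,st,ce=cv2.connectedComponentsWithStats(dark.astype(np.uint8))
i=l[96,240] ; print('ring lab',i)
m=(l==l[60,250]).astype(np.uint8) if l[60,250] else dark.astype(np.uint8)
cs,hi=cv2.findContours((l==i).astype(np.uint8) if i else m,cv2.RETR_CCOMP,cv2.CHAIN_APPROX_NONE)
for k,q in enumerate(cs):
    if len(q)>100:
        e=cv2.fitEllipse(cv2.convexHull(q)); print(len(q),hi[0][k][3],e, onz(c,e[0],90),onz(c,e[0],75))
# cap
ref=im[96,297].astype(int); print('cap col',ref,'disc',im[96,265],'ring',im[96,236])
cap=(np.abs(im.astype(int)-ref).sum(2)<40)
n,l2,st,ce=cv2.connectedComponentsWithStats(cap.astype(np.uint8)); j=l2[96,297]; print(st[j],ce[j],onz(c,ce[j],93))
tick=[(316,33),(336,44),(356,82),(356,104),(348,125),(335,143),(317,154),(296,157)]
T=np.array([onz(c,t,76)[:2] for t in tick])
A=np.c_[2*T,np.ones(len(T))];x=np.linalg.lstsq(A,(T**2).sum(1),rcond=None)[0]
rad=np.sqrt(x[2]+x[0]**2+x[1]**2);print('tick circle',x[:2],rad)
print(np.degrees(np.arctan2(T[:,1]-x[1],T[:,0]-x[0])))
p=onz(c,(338.23,71.29),114)[:2]; print('peg',p)
for cc in (x[:2],onz(c,ce[j],93)[:2]):
  d=p-cc; print(np.hypot(*d),np.degrees(np.arctan2(d[1],d[0])))
```

```text
[(np.int32(736), array([122.95,  32.44]), array([93,  0, 61, 58], dtype=int32)), (np.int32(5005), array([289.81,  87.2 ]), array([228,  23, 135, 139], dtype=int32)), (np.int32(771), array([159.17, 145.74]), array([ 89, 106,  92, 110], dtype=int32)), (np.int32(2613), array([144.59, 150.38]), array([ 82, 111,  88, 105], dtype=int32)), (np.int32(39487), array([256.29, 337.35]), array([  0, 234, 512, 150], dtype=int32))]
ring lab 8
424 -1 ((294.895751953125, 92.19204711914062), (134.1897735595703, 140.28598022460938), 20.780052185058594) [548.09  -9.69  90.  ] [547.98  -8.08  75.  ]
312 0 ((296.5105895996094, 93.76699829101562), (108.14314270019531, 113.59502410888672), 23.136402130126953) [549.34  -8.33  90.  ] [549.28  -6.65  75.  ]
cap col [83 82 80] disc [144 141 127] ring [37 38 37]
[ 275   74   44   45 1563] [296.88  95.81] [550.95  -8.32  93.  ]
tick circle [552.02  -7.48] 52.956830269735704
[163.18 142.68 103.49  83.57  63.01  42.47  22.66   2.02]
peg [533.47  19.43]
32.683162432033384 124.5802537278247
32.79597236531036 122.21200408469615
```

Call:
drive_tool(rows=[0, 25, -50, 0, 0, 0, 0, 0, 50, -100, 0, 0, 0, 0, 0, 64, -121, 0, 0, 0, 0, 40, 64, -121, 0, 0, 0, 0, 80, 64, -121, 0, 0, 0, 0, 110, 64, -121, 0, 0, 0, 0, 130, 64, -121, 0, 0, 0, 0, 140, 64, -121, 0, 0, 0, 0, 140, 64, -121, 0, 0, 0, 0])

```text
clock: 3.5
eef_pos: [496.7, 22.5, 100.9]
tcp_rot: [3.13, 1.568, 3.129]
contact_force: [0.1, 0.0, 0.1]
opening: -0.003
```

Run:
```python
from h import *
s=r.sense(); print(s['clock'],s['eef_pos'],s['contact_force']); print(Ro.from_euler('xyz',s['tcp_rot']).as_matrix())
for n in ['wrist','scene']:
    im,c=shot(n,n[0]+'3')
    M=masks(im)
    for A,ct,bb in blobs(M['orange']): print(n,A,ct,bb,onz(c,ct,114))
w=cv2.imread('pics/s3.png')
cv2.imwrite('pics/s3z.png',cv2.resize(w[120:300,120:340],None,fx=3.5,fy=3.3,interpolation=cv2.INTER_CUBIC))
```

```text
3.5 [496.72  22.54 100.95] [0.11 0.02 0.1 ]
[[-0.  0.  1.]
 [ 0.  1. -0.]
 [-1.  0. -0.]]
wrist 147 [254.35 342.72] [250 333  11  20] [534.9   22.41 114.  ]
scene 1296 [56.06 83.68] [11 70 92 29] [ 322.95 -609.07  114.  ]
scene 149 [159.66 142.91] [142 141  36   5] [ 443.82 -254.98  114.  ]
scene 11 [258.64 198.91] [257 198   4   3] [535.57  17.8  114.  ]
```

View pics/w3.png

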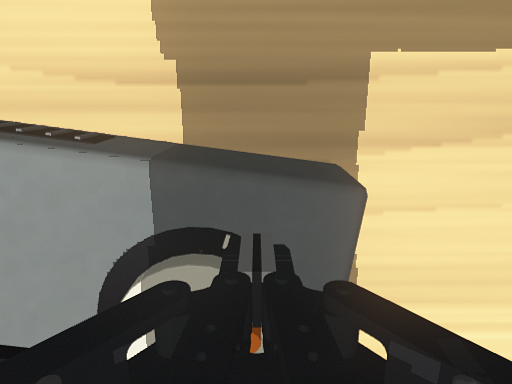

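View pics/s3z.png

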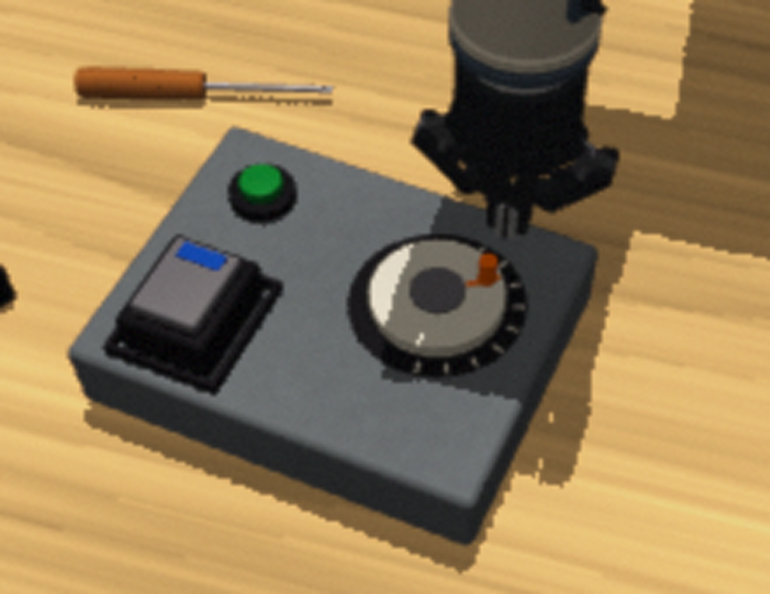

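The wrist and scene views show the closed fingertips just behind the peg: the wrist sees orange at (254,343) through the finger gap, and the scene shows it at about (259,199). Next is a slow push along +x.

Call:
drive_tool(rows=[0, 0, 8, 0, 0, 0, 0, 0, 0, 14, 0, 0, 0, 0, 0, 0, 17, 0, 0, 0, 0, 0, 0, 20, 0, 0, 0, 0, 0, 0, 22, 0, 0, 0, 0, 0, 0, 22, 0, 0, 0, 0])

```text
clock: 4.35
eef_pos: [518.5, 22.3, 101.4]
tcp_rot: [3.096, 1.567, 3.095]
contact_force: [-4.1, 1.0, 2.6]
opening: -0.0
```

```bash
cat > peg.py <<'E'
from h import *
import sys
t=sys.argv[1]
s=r.sense(); print(s['clock'],s['eef_pos'],s['contact_force'])
C=np.array([551,-8]);
for n in ['scene','top']:
    im,c=shot(n,n[0]+t)
    for A,ct,bb in blobs(masks(im)['orange'],3):
        X=onz(c,ct,110)
        if np.hypot(*(X[:2]-C))<60:
            d=X[:2]-C; print(n,A,ct,X,np.hypot(*d),np.degrees(np.arctan2(d[1],d[0])))
    X=proj(c,[551,-8,100]).astype(int)
    w=im[X[1]-60:X[1]+60,X[0]-75:X[0]+75,::-1]
    cv2.imwrite(f'pics/{n[0]}{t}z.png',cv2.resize(w,None,fx=5,fy=5,interpolation=cv2.INTER_CUBIC))
E
python3 peg.py 4
```

```text
4.35 [518.52  22.31 101.38] [-4.14  1.05  2.6 ]
scene 12 [258.83 198.92] [532.76  17.64 110.  ] 31.462098649147496 125.4320675552742
```

View pics/s4z.png

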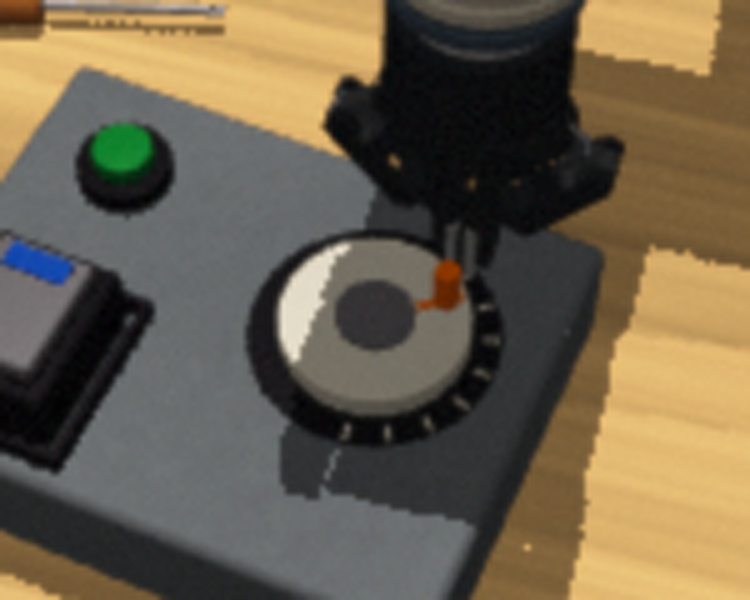

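Call:
drive_tool(rows=[0, 0, 3, 0, 0, 0, 0, 0, 0, 6, 0, 0, 0, 0, 0, 0, 9, 0, 0, 0, 0, 0, 0, 11, 0, 0, 0, 0, 0, 0, 11, 0, 0, 0, 0])

```text
clock: 5.08
eef_pos: [529.2, 22.4, 101.3]
tcp_rot: [3.071, 1.566, 3.07]
contact_force: [-4.1, 1.9, 1.8]
opening: -0.001
```

```bash
python3 peg.py 5
```

```text
5.075 [529.16  22.39 101.25] [-4.13  1.89  1.84]
scene 11 [259.36 203.09] [543.18  21.63 110.  ] 30.64140951210745 104.78745351277382
scene 3 [254.67 208.33] [559.33  15.37 110.  ] 24.812202321507204 70.3911605717142
```

View pics/s5z.png

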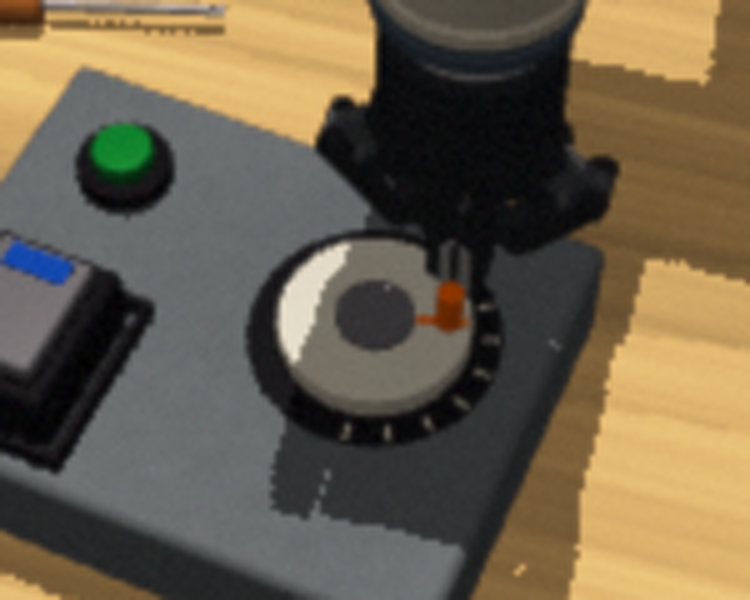

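Call:
drive_tool(rows=[0, 0, 2, 0, 0, 0, 0, 0, 0, 4, 0, 0, 0, 0, 0, 0, 6, 0, 0, 0, 0, 0, 0, 8, 0, 0, 0, 0, 0, 0, 8, 0, 0, 0, 0])

```text
clock: 5.8
eef_pos: [537.9, 22.2, 101.4]
tcp_rot: [3.095, 1.568, 3.094]
contact_force: [-0.2, -0.5, -0.5]
opening: 0.004
```

```bash
python3 peg.py 6
```

```text
5.8 [537.91  22.23 101.39] [-0.19 -0.54 -0.5 ]
scene 12 [258.33 207.25] [554.37  22.29 110.  ] 30.475213948217466 83.66009175665376
```

View pics/s6z.png

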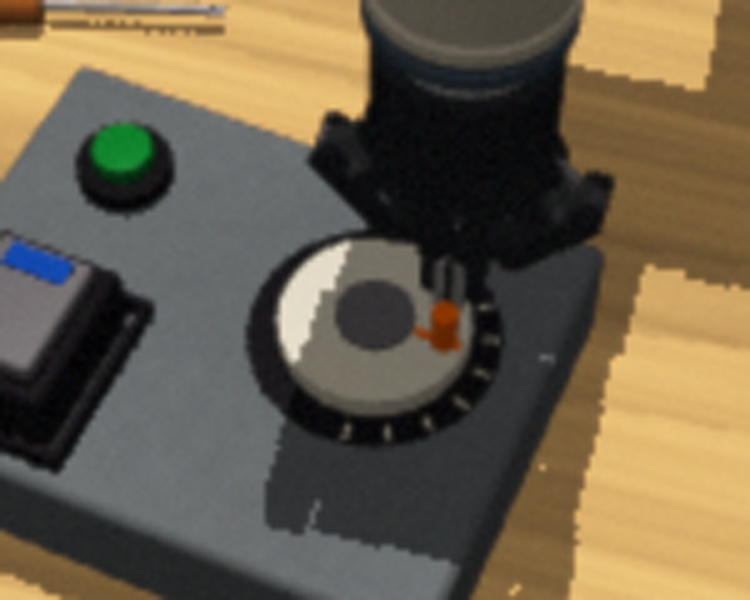

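Call:
drive_tool(rows=[0, 0, -10, 0, 0, 0, 0, 0, 8, -10, 10, 0, 0, 0, 0, 15, -10, 20, 0, 0, 0, 0, 15, -10, 30, 0, 0, 0, 0, 15, -3, 30, 0, 0, 0, 0, 15, -3, 30, 0, 0, 0])

```text
clock: 6.65
eef_pos: [534.9, 37.3, 101.4]
tcp_rot: [-2.688, 1.568, 3.074]
contact_force: [-0.5, 0.3, -0.4]
opening: -0.002
```

```bash
python3 peg.py 7
python3 - <<'E'
from h import *
s=r.sense();R=Ro.from_euler('xyz',s['tcp_rot']).as_matrix();print(R);p=s['eef_pos']
print('n,l',p@R[:,2],p@R[:,1])
im,c=shot('wrist','w7')
E
```

```text
6.65 [534.95  37.25 101.42] [-0.54  0.28 -0.45]
scene 13 [258.46 207.15] [554.04  22.49 110.  ] 30.64342051796088 84.29790133537611
[[-0.    0.5   0.87]
 [ 0.    0.87 -0.5 ]
 [-1.   -0.   -0.  ]]
n,l 444.2670625659961 298.6142502154286
```

View pics/s7z.png

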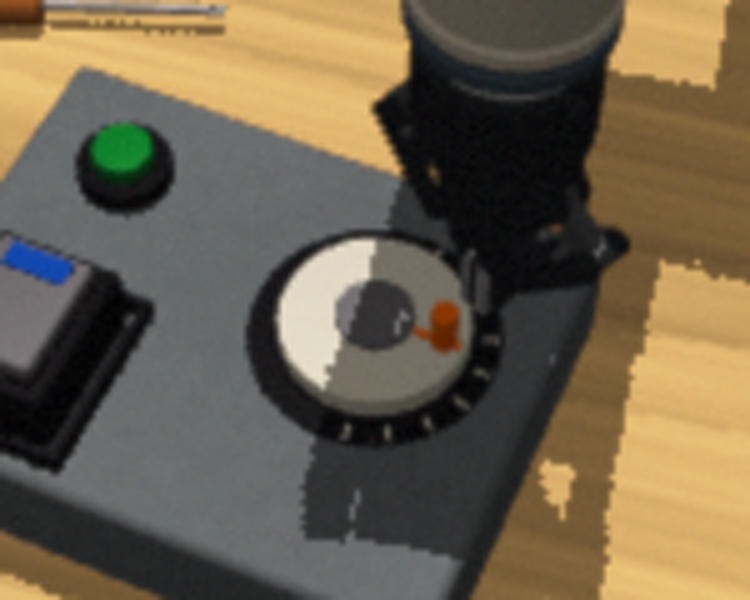

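View pics/w7.png

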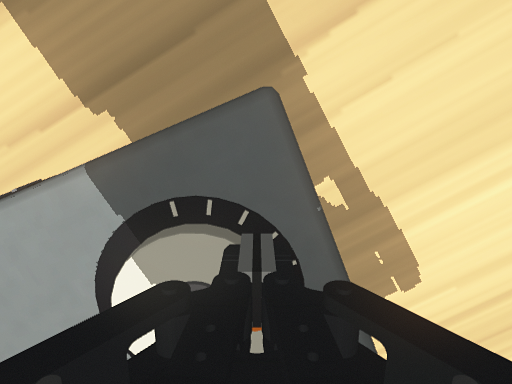

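Call:
drive_tool(rows=[0, 1, 4, 0, 0, 0, 0, 0, 1, 7, 0, 0, 0, 0, 0, 1, 10, 0, 0, 0, 0, 0, 1, 13, 0, 0, 0, 0, 0, 1, 16, 0, 0, 0, 0, 0, 1, 16, 0, 0, 0, 0])

```text
clock: 7.55
eef_pos: [549.0, 29.9, 101.1]
tcp_rot: [-2.603, 1.567, -3.125]
contact_force: [-0.0, 0.1, 0.3]
opening: -0.0
```

```bash
cat >> peg.py <<'E'
s=r.sense();R=Ro.from_euler('xyz',s['tcp_rot']).as_matrix();p=s['eef_pos']
print('n,l',p@R[:,2],p@R[:,1],'f tool',R.T@s['contact_force'])
E
python3 peg.py 8
```

```text
7.55 [548.96  29.88 101.13] [-0.01  0.08  0.35]
scene 13 [256.15 210.23] [563.16  19.76 110.  ] 30.308205780182877 66.34695566539115
n,l 460.2759222198254 299.6869223156577 f tool [-0.02 -0.03 -0.83]
```

View pics/s8z.png

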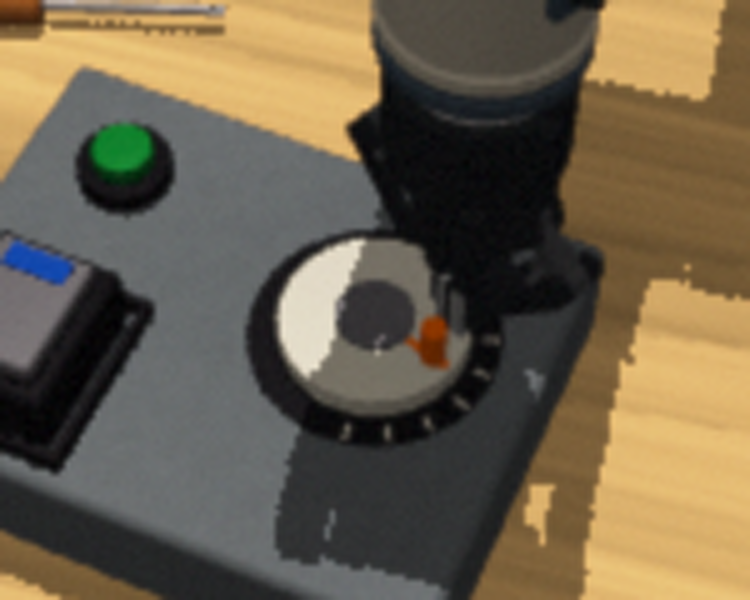

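Third click: the peg reads 66°, with no force left. Now the fourth, going a few mm past its half-way point.

Call:
drive_tool(rows=[0, 0, 3, 0, 0, 0, 0, 0, 0, 5, 0, 0, 0, 0, 0, 0, 7, 0, 0, 0, 0, 0, 0, 9, 0, 0, 0, 0, 0, 0, 10, 0, 0, 0, 0, 0, 0, 10, 0, 0, 0, 0])

```text
clock: 8.4
eef_pos: [557.8, 24.6, 101.2]
tcp_rot: [-2.484, 1.567, -3.007]
contact_force: [0.8, 0.1, -0.1]
opening: 0.001
```

```bash
python3 peg.py 9
```

```text
8.4 [557.83  24.6  101.15] [ 0.75  0.05 -0.11]
scene 12 [253.5 212.5] [570.4  15.8 110. ] 30.699868425083388 50.81910293036094
n,l 470.6649706352462 299.5886300376553 f tool [ 0.98  0.38 -0.38]
```

View pics/s9z.png

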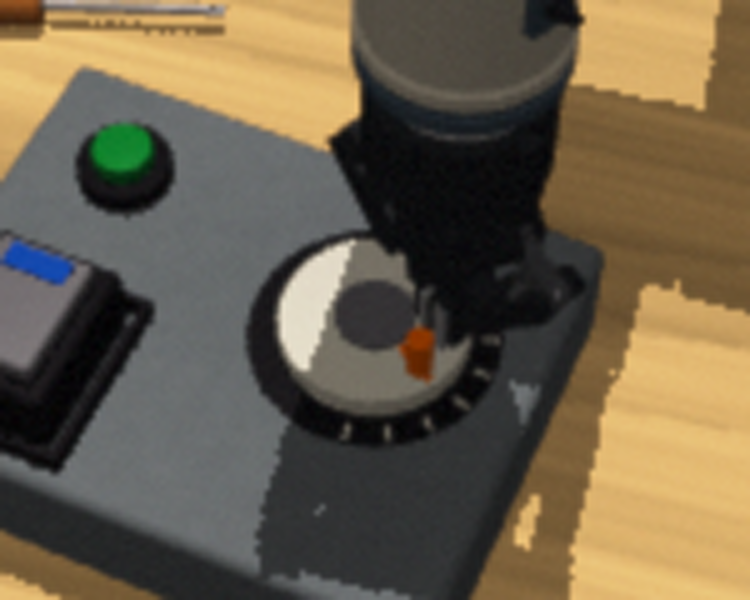

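Call:
drive_tool(rows=[0, 0, -6, 0, 0, 0, 0, 0, 0, -12, 0, 0, 0, 0, -40, 0, -12, 0, 0, 0, 0, -90, 0, -12, -5, 0, 0, 0, -139, -5, 20, -12, 0, 0, 0, -139, -15, 55, -20, 0, 0, 0, -139, -27, 86, -30, 0, 0, 0, -139, -27, 86, -30, 0, 0, 0, -139, -27, 86, -30, 0, 0, 0])

```text
clock: 9.62
eef_pos: [618.4, -41.2, 239.6]
tcp_rot: [-3.137, 1.566, -3.139]
contact_force: [1.1, -0.6, 1.1]
opening: 0.004
```

```bash
cat > wpeg.py <<'E'
from h import *
import sys
im,c=shot('wrist',sys.argv[1]); s=r.sense(); print(s['clock'],s['eef_pos'],s['contact_force'])
g=im.astype(int)
u,v=proj(c,[551,-8,93]).astype(int); ref=g[v,u]
cap=(np.abs(g-ref).sum(2)<40).astype(np.uint8); n,l,st,ce=cv2.connectedComponentsWithStats(cap); j=l[v,u]
C=onz(c,ce[j],93); print('cap',st[j],ce[j],C)
for A,ct,bb in blobs(masks(im)['orange']):
    X=onz(c,ct,114); d=X[:2]-C[:2]; print(A,ct,X,np.hypot(*d),np.degrees(np.arctan2(d[1],d[0])))
for A,ct,bb in blobs(masks(im)['green']): print('green',A,ct,bb,onz(c,ct,85))
E
python3 wpeg.py w10
```

```text
9.675 [618.39 -40.92 239.72] [-0.42  0.25  0.49]
cap [ 274   76   44   45 1565] [295.52  97.97] [551.85  -8.42  93.  ]
38 [316.84 116.08] [565.13   5.93 114.  ] 19.550336559970592 47.229851444662906
166 [331.46 125.84] [572.5  17.5 114. ] 33.140464452885894 51.44709196464565
green 1308 [116.47  25.59] [97  5 41 43] [ 496.21 -150.83   85.  ]
```

View pics/w10.png

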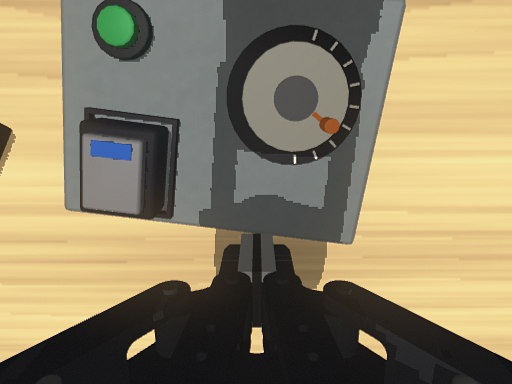

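```bash
python3 wpeg.py w11; python3 peg.py 11
python3 - <<'E'
from h import *
s=r.sense(); c=cam('wrist',s)
for f,pts in (('w2',None),('w11',None)):
    im=cv2.imread(f'pics/{f}.png')[:,:,::-1]
    h=cv2.cvtColor(im,cv2.COLOR_RGB2HSV)
    m=((h[...,0]<20)&(h[...,1]>120)&(h[...,2]>60)).astype(np.uint8); m[:, :230]=0; m[170:]=0; m[:,362:]=0
    n,l,st,ce=cv2.connectedComponentsWithStats(m); print(f,st[1:],ce[1:])
    cv2.imwrite(f'pics/{f}z.png',cv2.resize(im[15:165,215:375,::-1],None,fx=3.8,fy=3.8,interpolation=cv2.INTER_CUBIC))
E
```

```text
9.725 [618.47 -40.86 239.85] [-0.9  0.3  0.2]
cap [ 274   76   44   45 1569] [295.35  97.96] [551.81  -8.33  93.  ]
39 [316.64 116.28] [565.25   6.03 114.  ] 19.663695961705812 46.9139857743076
167 [331.16 126.02] [572.6   17.53 114.  ] 33.18119238424083 51.212729997633836
green 1316 [116.42  25.56] [97  5 41 42] [ 496.25 -150.74   85.  ]
9.725 [618.47 -40.86 239.85] [-0.9  0.3  0.2]
scene 18 [253.22 212.56] [570.7   15.26 110.  ] 30.481792044123335 49.73645213193492
n,l 617.8253976712684 -41.41482419036882 f tool [ 0.57  0.44 -0.43]
w2 [[316  64  31  21 348]] [[333.57  73.2 ]]
w11 [[312 112  28  22 310]] [[326.96 123.59]]
```

View pics/w11z.png

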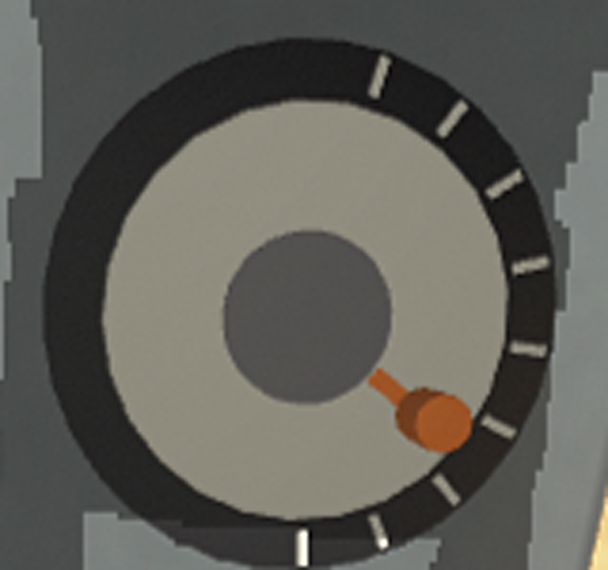

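View pics/w2z.png

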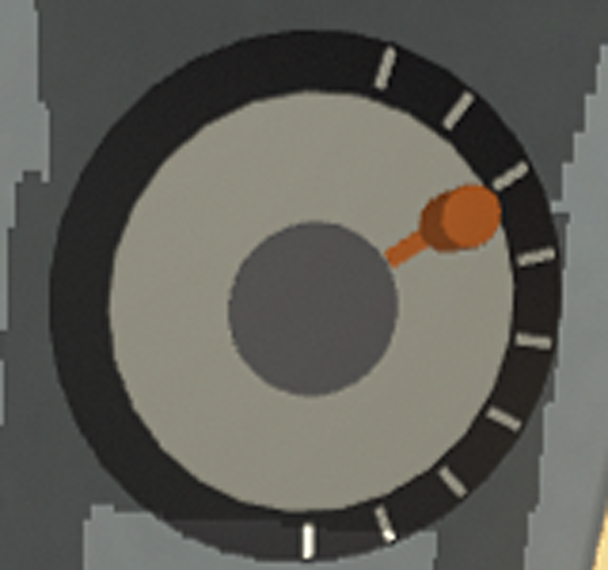

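The pointer rests between ticks 5 and 6, a little past half-way. I'll wait a moment to see whether it is still creeping.

Call:
drive_tool(rows=[0, 0, 0, 0, 0, 0, 0, 0, 0, 0, 0, 0, 0, 0, 0, 0, 0, 0, 0, 0, 0, 0, 0, 0, 0, 0, 0, 0, 0, 0, 0, 0, 0, 0, 0, 0, 0, 0, 0, 0, 0, 0])

```text
clock: 10.58
eef_pos: [618.7, -40.9, 240.0]
tcp_rot: [-3.072, 1.567, -3.072]
contact_force: [0.8, -0.8, 0.5]
opening: 0.001
```

```bash
python3 wpeg.py w12
```

```text
10.625 [618.71 -40.94 240.  ] [-0.72  1.19  0.01]
cap [ 274   75   44   46 1560] [295.48  97.4 ] [551.75  -8.35  93.  ]
38 [316.92 115.76] [565.21   6.15 114.  ] 19.788060681476814 47.149900931114175
166 [331.15 125.35] [572.43  17.44 114.  ] 33.06412504694362 51.28215006881148
green 1296 [116.45  24.51] [97  4 42 42] [ 496.04 -150.94   85.  ]
```

It stays at 51.2°, about 71° round, so friction holds it just past half-way. I'll go back behind the peg and push it the remaining 5 mm or so.

Call:
drive_tool(rows=[0, 25, -25, 8, 0, 0, 0, 0, 50, -50, 16, 0, 0, 0, 0, 70, -70, 24, 0, 0, 0, 30, 70, -70, 30, 0, 0, 0, 70, 70, -70, 30, 0, 0, 0, 105, 70, -70, 30, 0, 0, 0, 130, 70, -70, 30, 0, 0, 0, 139, 70, -70, 30, 0, 0, 0, 139, 70, -70, 30, 0, 0, 0])

```text
clock: 11.75
eef_pos: [548.2, 29.0, 101.2]
tcp_rot: [-2.553, 1.567, -3.075]
contact_force: [-0.2, 0.9, 0.2]
opening: -0.003
```

```bash
python3 peg.py 13
```

```text
11.75 [548.17  28.99 101.25] [-0.21  0.93  0.15]
scene 13 [253.62 212.38] [570.04  15.96 110.  ] 30.60240266108186 51.52351744158006
n,l 460.9178180725639 299.15358079087895 f tool [0.05 0.8  0.01]
```

Call:
drive_tool(rows=[0, 1, 4, 0, 0, 0, 0, 0, 1, 8, 0, 0, 0, 0, 0, 1, 10, 0, 0, 0, 0, 0, 1, 12, 0, 0, 0, 0, 0, 1, 13.5, 0, 0, 0, 0, 0, 1, 15, 0, 0, 0, 0, 0, 1, 15, 0, 0, 0, 0])

```text
clock: 12.72
eef_pos: [562.5, 22.3, 102.2]
tcp_rot: [-2.517, 1.569, -3.04]
contact_force: [0.8, -0.4, -0.7]
opening: 0.002
```

```bash
python3 peg.py 14
```

```text
12.725 [562.49  22.33 102.19] [ 0.78 -0.41 -0.72]
scene 12 [251.25 213.67] [574.63  11.94 110.  ] 30.91830764886792 40.16461546729408
n,l 475.7975933390422 300.11002172162887 f tool [-0.    0.28 -1.79]
```

Call:
drive_tool(rows=[0, 0, -6, 0, 0, 0, 0, 0, 0, -12, 0, 0, 0, 0, -40, 0, -12, 0, 0, 0, 0, -90, 0, -12, -5, 0, 0, 0, -138, -5, 20, -12, 0, 0, 0, -138, -15, 50, -20, 0, 0, 0, -138, -27, 80, -30, 0, 0, 0, -138, -27, 80, -30, 0, 0, 0, -138, -27, 80, -30, 0, 0, 0])

```text
clock: 13.95
eef_pos: [617.7, -40.5, 239.7]
tcp_rot: [3.078, 1.567, 3.076]
contact_force: [-0.4, -0.3, -0.7]
opening: -0.001
```

```bash
python3 wpeg.py w15; python3 peg.py 15; python3 -c "
import cv2
w=cv2.imread('pics/w15.png');cv2.imwrite('pics/w15z.png',cv2.resize(w[15:165,215:375],None,fx=3.8,fy=3.8,interpolation=cv2.INTER_CUBIC))"
```

```text
14.0 [617.68 -40.21 239.77] [ 0.12 -0.74  0.39]
cap [ 273   76   44   46 1565] [294.61  98.62] [551.81  -8.36  93.  ]
38 [312.58 120.26] [567.69   3.59 114.  ] 19.869846880222948 36.94454858177806
165 [325.41 131.81] [576.48  13.86 114.  ] 33.197203237083215 41.99866175553738
green 1307 [115.56  26.32] [96  6 41 43] [ 496.18 -150.78   85.  ]
14.0 [617.68 -40.21 239.77] [ 0.12 -0.74  0.39]
scene 14 [251.29 213.5 ] [574.2  11.9 110. ] 30.56385181779932 40.6275719759798
n,l 617.2139360314537 -40.25866879939214 f tool [-0.52  0.27 -0.45]
```

View pics/w15z.png

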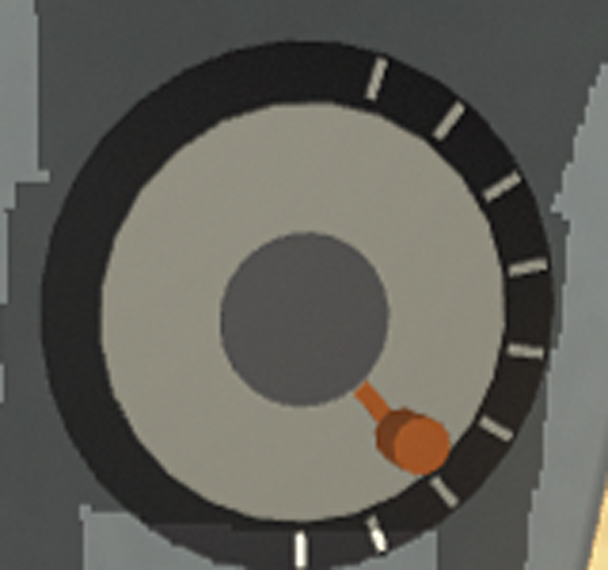

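The pointer now lines up with tick 6, the peg has turned 122.2°→42.0° (80.2°), and its chord is about 43 mm: exactly four clicks. Next I'll find the button by triangulation.

Run:
```python
from h import *
s=r.sense()
im=cv2.imread('pics/w15.png')[:,:,::-1]; cw=cam('wrist',s)
sc=cv2.imread('pics/s15.png')[:,:,::-1]; cs=cam('scene')
top=cv2.imread('pics/t15.png')[:,:,::-1]; ct=cam('top')
obs=[]
for n,i,c in (('w',im,cw),('s',sc,cs),('t',top,ct)):
    h=cv2.cvtColor(i,cv2.COLOR_RGB2HSV); m=(h[...,0]>45)&(h[...,0]<80)&(h[...,1]>110)&(h[...,2]>40)
    b=max(blobs(m),key=lambda q:q[0]); print(n,b,onz(c,b[1],85)); obs.append((c,b[1]))
def tri(o):
    A=np.zeros((3,3));bb=np.zeros(3)
    for c,u in o:
        O,d=ray(c,u);d=d/np.linalg.norm(d);P=np.eye(3)-np.outer(d,d);A+=P;bb+=P@O
    return np.linalg.solve(A,bb)
print(tri(obs),tri(obs[:2]))
for z in (85,90,95,100): print(z,[onz(c,u,z)[:2] for c,u in obs])
```

```text
w (np.int32(1376), array([116.01,  26.89]), array([96,  6, 41, 43], dtype=int32)) [ 497.06 -150.54   85.  ]
s (np.int32(117), array([193.85, 175.12]), array([188, 169,  13,  13], dtype=int32)) [ 492.92 -151.86   85.  ]Traceback (most recent call last):
  File "<stdin>", line 9, in <module>
ValueError: max() iterable argument is empty
```

Run:
```python
from h import *
s=r.sense()
obs=[(cam('wrist',s),(116.0,26.9)),(cam('scene'),(193.85,175.12)),(cam('top'),(85/1,0))]
obs[2]=(cam('top'),(200+521/4.5,112+390/4.5))
for z in (80,85,90,95,100): print(z,[onz(c,u,z)[:2] for c,u in obs])
```

```text
80 [array([ 496.19, -152.41]), array([ 489.38, -153.69]), array([ 499.86, -152.7 ])]
85 [array([ 497.07, -150.55]), array([ 492.92, -151.87]), array([ 499.21, -151.91])]
90 [array([ 497.95, -148.69]), array([ 496.46, -150.06]), array([ 498.56, -151.11])]
95 [array([ 498.82, -146.82]), array([ 500.  , -148.24]), array([ 497.91, -150.31])]
100 [array([ 499.7 , -144.96]), array([ 503.54, -146.43]), array([ 497.25, -149.52])]
```

Call:
drive_tool(rows=[0, -35, -40, 0, 0, 0, 0, 0, -75, -80, 0, 0, 0, 0, 0, -108, -120, 0, 0, 0, 0, 40, -108, -120, 0, 0, 0, 0, 80, -108, -120, 0, 0, 0, 0, 115, -108, -120, 0, 0, 0, 0, 132, -108, -120, 0, 0, 0, 0, 132, -108, -120, 0, 0, 0, 0])

```text
clock: 15.1
eef_pos: [497.0, -147.7, 107.8]
tcp_rot: [3.019, 1.566, 3.019]
contact_force: [0.0, 0.4, 0.3]
opening: 0.001
```

Run:
```python
from h import *
s=r.sense(); print(s['clock'],s['eef_pos'],s['contact_force'])
for n in ('scene','wrist'):
    im,c=shot(n,n[0]+'16')
    if n=='scene': cv2.imwrite('pics/s16z.png',cv2.resize(im[130:250,130:290,::-1],None,fx=4.8,fy=4.8,interpolation=cv2.INTER_CUBIC))
```

```text
15.1 [ 497.   -147.71  107.78] [0.03 0.36 0.31]
```

View pics/s16z.png

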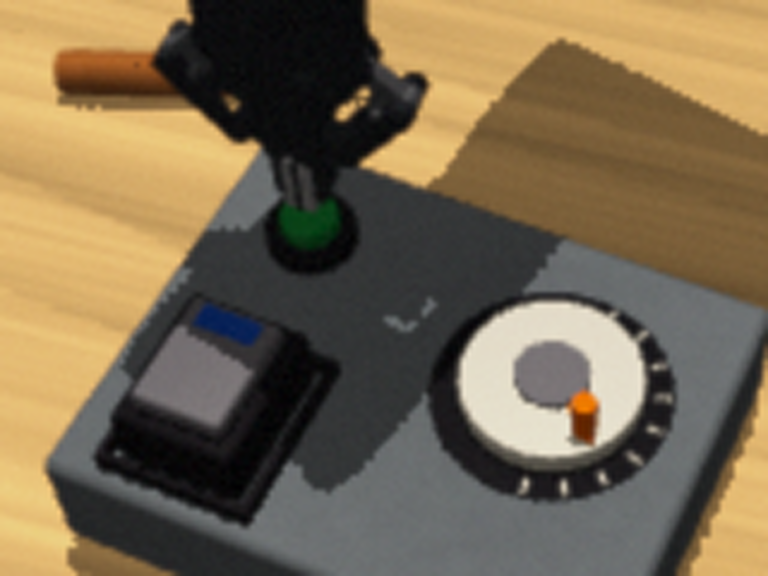

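View pics/w16.png

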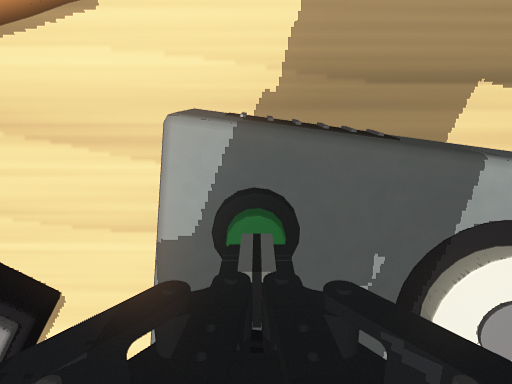

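The fingertip is centred over the button: in the wrist view the green sits at (256,230), just under the tips. I'll lower it in small steps and watch the force.

Call:
drive_tool(rows=[6, 0, 1, 0, 0, 0, 0, 12, 0, 1, 0, 0, 0, 0, 15, 0, 1, 0, 0, 0, 0, 17, 0, 1, 0, 0, 0, 0, 17, 0, 1, 0, 0, 0, 0])

```text
clock: 15.82
eef_pos: [499.6, -148.3, 92.5]
tcp_rot: [-2.621, 1.57, -2.621]
contact_force: [0.5, 0.8, 4.1]
opening: 0.001
```

Call:
drive_tool(rows=[2, 0, 0, 0, 0, 0, 0, 3, 0, 0, 0, 0, 0, 0, 4, 0, 0, 0, 0, 0, 0, 4, 0, 0, 0, 0, 0, 0])

```text
clock: 16.32
eef_pos: [499.8, -148.4, 90.6]
tcp_rot: [-2.188, 1.57, -2.188]
contact_force: [-7.6, 2.3, 31.6]
opening: 0.004
```

The force rose to 32 N with the tip stopped at 90.6 mm, after 4 N about 2 mm higher, which fits the spring and then its end stop. Now I release the button and lift clear.

Call:
drive_tool(rows=[-5, 0, 0, 0, 0, 0, 0, -15, 0, 0, 0, 0, 0, 0, -50, 0, 0, 0, 0, 0, 0, -100, 0, 0, 0, 0, 0, 0, -150, 0, 60, 0, 0, 0, 0, -150, 50, 100, 0, 0, 0, 0, -150, 108, 118, 0, 0, 0, 0, -150, 108, 118, 0, 0, 0, 0, -150, 108, 118, 0, 0, 0, 0])

```text
clock: 17.45
eef_pos: [617.3, -40.0, 239.9]
tcp_rot: [-2.666, 1.569, -2.665]
contact_force: [-0.5, -0.1, 0.6]
opening: -0.002
```

```bash
python3 wpeg.py w17; python3 peg.py 17
python3 - <<'E'
from h import *
for f in ('s15','s17','scene0'):
    im=cv2.imread(f'pics/{f}.png')[:,:,::-1]
    print(f,[ (b[0],b[1]) for b in blobs(masks(im)['green'],50)],[ (b[0],b[1]) for b in blobs(masks(im)['orange'],100)])
    h=cv2.cvtColor(im,cv2.COLOR_RGB2HSV); m=(h[...,0]>105)&(h[...,0]<125)&(h[...,1]>130)&(h[...,2]>50)
    print([ (b[0],b[1]) for b in blobs(m,20)])
E
```

```text
17.5 [617.09 -40.8  240.04] [0.3  0.1  0.15]
cap [ 273   77   44   45 1559] [294.5   98.99] [551.79  -8.37  93.  ]
39 [312.51 120.77] [567.69   3.71 114.  ] 19.96900477831506 37.22122398109727
163 [325.02 132.36] [576.49  13.77 114.  ] 33.16887962333108 41.87898116313704
green 1316 [115.85  26.13] [96  6 42 42] [ 496.21 -150.76   85.  ]
17.5 [617.09 -40.8  240.04] [0.3  0.1  0.15]
scene 14 [251.29 213.5 ] [574.2  11.9 110. ] 30.56385181779932 40.6275719759798
n,l 616.8659177348542 -41.16775990213073 f tool [-0.22 -0.15  0.33]
s15 [(np.int32(117), array([193.85, 175.12]))] [(np.int32(1295), array([56.17, 83.74])), (np.int32(157), array([159.5 , 143.04]))]
[(np.int32(55), array([106.6 , 194.84])), (np.int32(68), array([177.03, 197.22])), (np.int32(181), array([404.66, 206.59])), (np.int32(218), array([391.04, 229.39]))]
s17 [(np.int32(117), array([193.85, 175.12]))] [(np.int32(1294), array([56.19, 83.76])), (np.int32(156), array([159.72, 143.03]))]
[(np.int32(55), array([106.6 , 194.84])), (np.int32(68), array([177.03, 197.22])), (np.int32(140), array([405.89, 204.3 ])), (np.int32(242), array([392.29, 227.12]))]
scene0 [(np.int32(113), array([193.88, 174.71]))] [(np.int32(1284), array([56.14, 83.61])), (np.int32(129), array([159.72, 142.64]))]
[(np.int32(55), array([106.6 , 194.84])), (np.int32(68), array([177.03, 197.22])), (np.int32(53), array([405.81, 201.28]))]
```

View pics/w17.png

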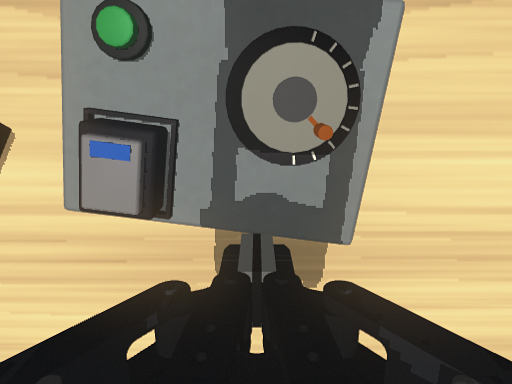

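View pics/s17.png

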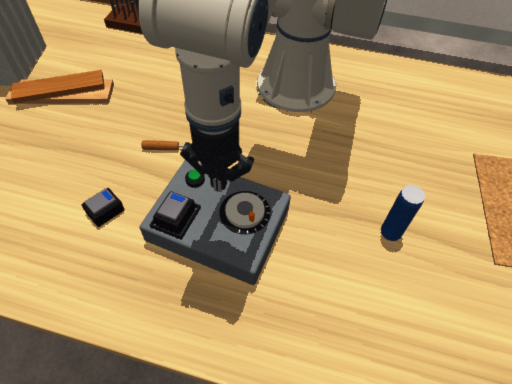

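In w17 the peg is at (325,132) on tick 6, 41.9° against 42.0° before the press, and the green button is at (116,26) as before. In s17 the packs, can and screwdriver are at their starting pixels.

```bash
python3 -c "
from rig import sign_off
print(sign_off())"
```

```text
the job is handed in; nothing more can be done
None
```

I turned the dial clockwise four stops with the closed fingertips pushing on the peg. I then pressed the green start button to its end stop, released it, lifted clear and handed the job in at about 17.5 s of the 45 s allowed.

**Dial:** The wrist camera puts the peg at 122.2° at the start and 41.9° at the end, about 80° round and roughly 43 mm from its start. It lines up with the fourth tick on.
- **Fourth click:** This did not snap on by itself at first. After my first push the dial stuck about 71° round, just past half-way. I saw it in the picture and pushed the last 5 mm before pressing the button. The third click had probably also followed the finger rather than snapping.
- **Forces:** The wrist force readings while pushing the dial, taken at the end of each move, stayed under about 5 N.
- **Camera disagreement:** The scene camera read the final peg angle about 1° lower than the wrist camera.

**Button:** I judged it fully pressed from the force alone, about 4 N and then 32 N at the stop, because I could not read its travel directly. After release it appears in the same place in the pictures as before the press.

**Other items:** The two packs and the screwdriver show no movement in the scene camera. For the can I compared pictures by eye, because its colour patch changed with the light. The arm was clear of everything at hand-in.

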